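# Draw the walnut paddle board out from under its biscuit tins

### The job

Draw the dark walnut paddle board out from under the two biscuit tins stacked on it, leaving the tins standing one on the other, upright in their rack: do not lift, topple or shove them out of place. Then lay the board flat with its square blade centred on the blue-green mat and let go of it.

Things in the scene. Friction and masses are not known exactly. Their poses are not given: they have to be found in the camera images.
- walnut_board: Dark brown serving paddle, loose, 0.14 kg, on the counter. Origin: underside centre of its square blade (100 mm in x, 92 in y, 10 thick). Handle along its own -x, out of the rack's front: bar 24 mm wide, 26 tall, 70 to 155 mm from the origin; grip it at about 120. Pulled that way (5 to 12 N) it clears the tins after 100 mm, the rack after 112. The pale beech paddle in the other rack is not wanted.
- tin_low: Lower tin, red, 98 x 98 x 40 mm, 0.2 kg, loose. Origin: underside centre, at first on the blade. A fixed steel rack, square with the board, holds it: side cheeks 56 mm off the board's centre line, 44 mm tall; a front crossbar 54 to 62 mm from the board's origin, 18 to 44 mm up: the blade slides out under it, the tin is held back, tips back slightly and settles 10 mm lower on the counter.
- tin_high: Upper tin, white with a red lid, 98 x 98 x 40 mm, 0.2 kg, standing loose on the lower one. Origin: underside centre, at first 50 mm above the counter.
- mat: Thin blue-green square mat on the counter in front of and between the two racks, 150 x 150 mm, 1 mm thick; the board slides over it freely. It stays put. Origin: its centre, at counter height.
Mind the look-alikes: they are no part of the job. What is meant by the walnut_board is not red, and is the larger of those in its own colour.

How it is judged:
On the way:
1. the walnut board is drawn clear of the tins, which still stand upright one on the other (horizontal distance between walnut_board and tin_low above 0.095 m and angle between each of tin_low, tin_high's own z axis and vertical below 0.17 rad and horizontal distance between tin_high and tin_low below 0.03 m), for 0.1 s.
At the end, for the whole second after the job is handed in: The walnut board lies flat and at rest on the counter with the centre of its blade within 20 mm of the mat's centre, facing any way; both tins stand upright (within about 6 degrees) and at rest in their rack, within 30 mm of where they started, the upper one within 30 mm of straight over the lower (horizontal distance between walnut_board and mat below 0.02 m and height (world z) of walnut_board below 0.006 m and angle between each of walnut_board, tin_low, tin_high's own z axis and vertical below 0.1 rad and linear speed of each of walnut_board, tin_high below 0.02 m/s and horizontal distance between tin_high and tin_low below 0.03 m and distance of each of tin_low, tin_high from where it was at the start of the episode below 0.03 m); the robot touches nothing.
It fails at once if a tin is toppled (tilted more than 20 degrees), lifted off or shoved more than 40 mm from its place (angle between any of tin_low, tin_high's own z axis and vertical above 0.35 rad or distance of any of tin_low, tin_high from where it was at the start of the episode above 0.04 m).
It also fails if it takes over 38 s, if anything falls off the work surface, if the arm or the gripper's body presses on something with over 40 N, if the wrist force passes 120 N, or if a joint passes its speed limit or range.

### The arm

A 7-joint arm with a two-finger parallel gripper is mounted at the origin on the work surface. World frame = base frame: x ahead of the robot, y to its left, z up, the work surface at z = 0. Lengths are in m, angles in rad, forces in N, time in s.
With the tool pointing down it reaches from about 0.35 to 0.9 m from the base axis. Payload 19.9 kg.
Tool frame: the origin (TCP) lies midway between the tips of the shut fingers; the grasp point (between the pads) lies 19 mm behind it (r.tcp_to_grasp is the distance from the TCP to the grasp point, in m); z points along the fingers, y is the line along which they close (so a half turn about z gives the same grasp; the last joint's range is limited). The gripper opens to 94 mm and grips with 3 to 60 N. Pads are 16 mm wide; open, the fingers measure 119 mm over their backs; the gripper's body (75 mm by 177 mm) begins 78 mm behind the grasp point.
Start: joints at [-1.238, 0.417, -0.01, 1.614, 0.005, 1.111, -0.053], TCP at [0.228, 0.582, 0.205] pointing down, gripper open.
Joint ranges: [-2.81, 2.81], [-0.39, 2.02], [-1.27, 1.25], [0.06, 2.57], [-1.19, 4.33], [0.19, 2], [-2.82, 2.82]. Speed limits (rad/s): [1.89, 1.89, 2.39, 2.39, 3.01, 3.01, 3.01].

### API

Orientations are given as [roll, pitch, yaw] about the fixed x, y, z axes, in that order (R = Rz(yaw) Ry(pitch) Rx(roll)).
In Python, from bench import r gives the robot as it stands.
- The arm moves only by the tool carry_out, never from a script. Its argument "motion" is a list of rows, each a list of 3 entries, a list of its own where there are three numbers: the turn, a rotation vector about the tool's x, y, z in degrees, then the shift along the tool's x, y, z in cm, then the finger opening in cm, from 0 to 9.4. A call has 1 to 20 rows; each row shifts and turns the commanded pose from where the row before left it, along the tool's axes as they then stand; what a row does not reach is not made up. A row lasts 1/10 s, in which the tool goes at most 50 mm and 8.59 degrees, less where a joint would pass 70% of its speed; a pose out of reach is approached as far as the arm can. A call with a gripper value outside its range is refused whole. The fingers move at their own pace and stop on an object; "squeeze" is the grip in N (left out, the last holds). Time passes only in rows, so rows that do not move let the fingers close. It gives the time, the measured TCP pose, the force, the opening and the grip force at its end, in the units of the state.
- r.sense(): the state, without advancing time (a new reading comes with each control period).
- r.snapshot(name): name is "side" or "top" or "wrist"; returns a dict with "color" (384x512x3 uint8, red, green, blue), "vertical_fov" (degrees; the focal length in pixels is half the picture's height over the tangent of half this angle, whatever the lens; pixels are square), "cx", "cy" (the principal point, pixels), "cam_to_world" (4x4, takes a point from camera to world coordinates). Camera axes: x right, y up, looking along -z (the intrinsics and any distortion apply to the point x, -y, -z); pixel columns grow to the right and rows downward; lengths in m; the calibration is good to about 2 mm. A picture is of the moment at which its call begins. There is no depth.
- r.close_job(): hands the job in; it is judged then, once.
The state is a dict: "t": time; "joint_pos": joint angles; "joint_vel": joint speeds; "tau": joint torques, N m; "tool_pos": TCP position; "ee_rot": TCP orientation; "wrist_force": force on the tool from outside, world axes, zero at the start; "wrist_torque": the same for the moment, N m; "gripper_width": finger opening in m; "grasp_force": force on a finger pad.
Only numpy, scipy, OpenCV 4.12 (cv2) and the standard library are available. Lean on these libraries where they do the work, as an engineer would, in place of code of your own. Each camera call takes 0.05 s, during which the arm holds its last target. There are 200 camera calls.

## Working session

There is one attempt and no reset: what is moved stays moved. The work goes in short steps, Python scripts to look and compute and a tool call to move; the robot and the scene stay as the last step left them, time stands still between calls to the robot, and variables do not carry over. Pictures are saved under pics/ and viewed, at most 10 in all, crops included, and the job is handed in when it is done.

Besides the shell and the picture viewer there is one more tool, called after "Request:" as name(argument=value, ...), one argument or row to a line, values as JSON. carry_out: Moves the arm, as the interface text tells. Its arguments: {"type":"object","properties":{"motion":{"type":"array","items":{"type":"array"}},"squeeze":{"type":"number"}},"required":["motion"]}

```bash
mkdir -p pics; cat > h.py <<'E'
import numpy as np, cv2
from bench import r
def snap(n,f):
    s=r.snapshot(n); cv2.imwrite(f'pics/{f}.png',s['color'][:,:,::-1]); np.save(f'pics/{f}.npy',{k:v for k,v in s.items()},allow_pickle=True); return s
def load(f): return np.load(f'pics/{f}.npy',allow_pickle=True).item()
def px(s,u,v,z):
    f=s['color'].shape[0]/2/np.tan(np.radians(s['vertical_fov'])/2); T=np.array(s['cam_to_world'])
    d=T[:3,:3]@np.array([(u-s['cx'])/f,-(v-s['cy'])/f,-1]); o=T[:3,3]; return (o+d*(z-o[2])/d[2])[:3]
E
python3 - <<'E'
from h import *
s=snap('top','top1'); t=snap('side','side1')
print({k:v for k,v in s.items() if k!='color'}, list(t.keys())); print(r.sense())
cv2.imwrite('pics/both.png',cv2.resize(np.hstack([s['color'],t['color']])[:,:,::-1],(800,300)))
E
```

```text
{'vertical_fov': 48.54416948074426, 'cx': 248.27361454763098, 'cy': 189.17312019497803, 'cam_to_world': array([[ 0.01643557,  0.99636368, -0.08360193,  0.40989944],
       [-0.9996144 ,  0.01450229, -0.02367982,  0.02930487],
       [-0.0223813 ,  0.08395888,  0.99621784,  1.18628835],
       [ 0.        ,  0.        ,  0.        ,  1.        ]])} ['color', 'vertical_fov', 'cx', 'cy', 'cam_to_world']
{'t': 0.1, 'joint_pos': array([-1.23849824,  0.41790289, -0.0103017 ,  1.61411696,  0.0047108 ,
        1.11067776, -0.05299165]), 'joint_vel': array([ 0.00132807, -0.00012799, -0.00135681,  0.00182179, -0.00136304,
        0.00171447, -0.00158936]), 'tau': array([ 1.23688667e-03, -8.52578545e+01,  6.40414897e-01, -4.26690888e+01,
       -4.88128129e-02,  1.64712849e-02,  5.56760398e-06]), 'tool_pos': array([0.22811252, 0.58152387, 0.2048937 ]), 'ee_rot': array([-3.14051524e+00,  9.49842024e-05,  2.76781459e+00]), 'wrist_force': array([-0.70510702, -0.14678326, -0.14735025]), 'wrist_torque': array([ 0.00182486, -0.03522877, -0.01323649]), 'grasp_force': 0.0, 'gripper_width': 0.09372536903436668}
```

View pics/top1.png

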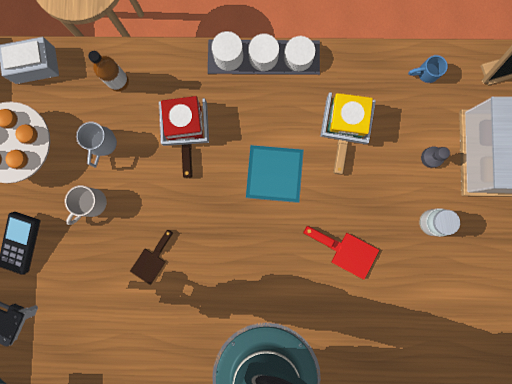

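View pics/side1.png

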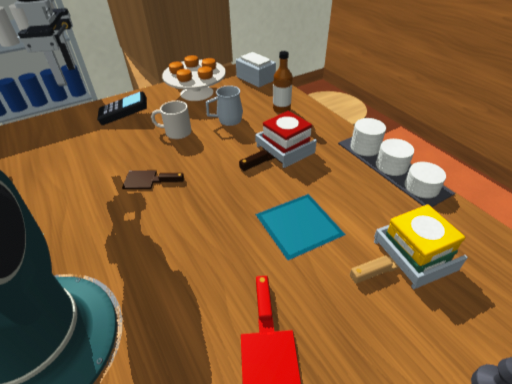

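Top view: the candidates are the dark handle in the rack under the red/white tins (187,162), the small loose dark paddle (152,260), the red paddle (352,252) and the beech handle (342,157). I choose (187,162): it is dark brown, in the rack under the white and red tins. The mat is at (275,174). Next I check this in a close crop and measure.

```bash
python3 - <<'E'
from h import *
s=load('top1'); c=s['color'].astype(int)
cv2.imwrite('pics/crop1.png',cv2.resize(s['color'][85:190,140:310,::-1],None,fx=4,fy=4,interpolation=cv2.INTER_CUBIC))
R,G,B=c[...,0],c[...,1],c[...,2]
m=(B>R+40)&(G>R+40); m[:140]=0;m[210:]=0;m[:,:235]=0;m[:,315:]=0
rc=cv2.minAreaRect(np.argwhere(m)[:,::-1].astype(np.float32)); print(rc, px(s,*rc[0],0))
b=cv2.boxPoints(rc); print([px(s,*q,0)[:2].round(3) for q in b])
d=(c.sum(2)<130); d[:144]=0;d[185:]=0;d[:,:176]=0;d[:,200:]=0
rc=cv2.minAreaRect(np.argwhere(d)[:,::-1].astype(np.float32)); print(d.sum(),rc); print([(q,px(s,*q,0.026).round(4)) for q in cv2.boxPoints(rc)])
# lid
l=(R>120)&(G<60)&(B<60); l[:85]=0;l[150:]=0;l[:,:150]=0;l[:,215:]=0
rc=cv2.minAreaRect(np.argwhere(l)[:,::-1].astype(np.float32)); print(rc,[px(s,*q,0.09)[:2].round(4) for q in cv2.boxPoints(rc)],px(s,*rc[0],.09))
E
```

```text
((274.1397705078125, 173.14260864257812), (52.97400665283203, 52.23765563964844), 4.969740867614746) [ 0.55557369 -0.01423774  0.        ]
[array([0.488, 0.065]), array([0.635, 0.055]), array([ 0.624, -0.094]), array([ 0.477, -0.082])]
239 ((186.5630645751953, 160.6353759765625), (33.06013107299805, 8.819732666015625), 86.8201675415039)
[(array([181.24306, 144.37537], dtype=float32), array([0.6291, 0.2446, 0.026 ])), (array([190.04921, 143.88614], dtype=float32), array([0.6307, 0.2202, 0.026 ])), (array([191.88307, 176.89539], dtype=float32), array([0.5389, 0.2126, 0.026 ])), (array([183.07692, 177.38461], dtype=float32), array([0.5372, 0.2368, 0.026 ]))]
((180.11541748046875, 116.9230728149414), (38.57480239868164, 36.2181396484375), 82.87498474121094) [array([0.7349, 0.2933]), array([0.748 , 0.1983]), array([0.6456, 0.183 ]), array([0.6326, 0.2772])] [0.69007064 0.23789252 0.09      ]
```

View pics/crop1.png

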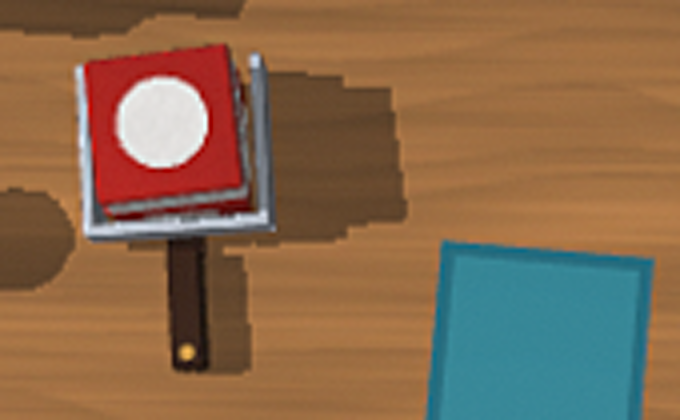

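The crop confirms it: dark handle (187,140 to 187,177) below the steel rack holding the white tin with the red lid. The handle axis has a yaw of about 4.5° and the grip point is about (0.573, 0.227). I turn first, then move above it.

Request:
carry_out(
  motion=[
    [[0, 0, -6.5], [0, 0, 0], 6],
    [[0, 0, -6.5], [0, 0, 0], 6],
    [[0, 0, -6.5], [0, 0, 0], 6],
    [[0, 0, -6.5], [0, 0, 0], 6],
    [[0, 0, 0], [-2, -2.4, 0], 6],
    [[0, 0, 0], [-2, -2.4, 0], 6],
    [[0, 0, 0], [-2, -2.4, 0], 6],
    [[0, 0, 0], [-2, -2.4, 0], 6],
    [[0, 0, 0], [-2, -2.4, 0], 6],
    [[0, 0, 0], [-2, -2.4, 0], 6],
    [[0, 0, 0], [-2, -2.4, 0], 6],
    [[0, 0, 0], [-2, -2.4, 0], 6],
    [[0, 0, 0], [-2, -2.4, 0], 6],
    [[0, 0, 0], [-2, -2.4, 0], 6],
    [[0, 0, 0], [-2, -2.4, 0], 6],
    [[0, 0, 0], [-2, -2.4, 0], 6],
    [[0, 0, 0], [-2, -2.4, 0], 6],
    [[0, 0, 0], [-2, -2.4, 0], 6],
    [[0, 0, 0], [-2, -2.4, 0], 6],
    [[0, 0, 0], [-1.6, -2, 0], 6],
  ],
)

```text
t: 2.1
tool_pos: [0.5745, 0.2267, 0.2051]
ee_rot: [-3.141, -0.0, -3.062]
wrist_force: [0.2, -0.2, -0.1]
gripper_width: 0.06
grasp_force: 0.0
```

```bash
python3 - <<'E'
from h import *
s=snap('wrist','w1'); q=r.sense(); print(q['t'],q['tool_pos'],q['ee_rot'],q['gripper_width']); print(s['cam_to_world'],s['vertical_fov'],s['cx'],s['cy'])
E
```

```text
2.15 [0.57685236 0.2229428  0.20506395] [-3.13939855e+00  3.82127315e-04 -3.06635652e+00] 0.05991109864510912
[[-7.82905158e-02 -9.68920644e-01 -2.34655877e-01  5.06158183e-01]
 [ 9.96930579e-01 -7.61195714e-02 -1.83093011e-02  2.20843486e-01]
 [-1.21645048e-04 -2.35369064e-01  9.71906060e-01  3.84812152e-01]
 [ 0.00000000e+00  0.00000000e+00  0.00000000e+00  1.00000000e+00]] 69.97023454458603 254.06340860697 185.99523552293974
```

View pics/w1.png

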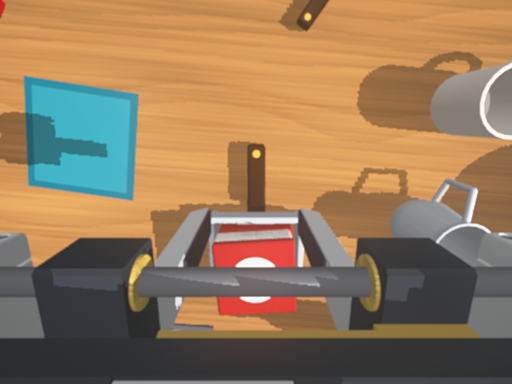

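The wrist view shows the dark handle (cols 248–265, rows 144–212) running straight up the picture, the rack front bar at row ~213 and the mat on the left (25–138, 77–200).

```bash
python3 - <<'E'
from h import *
s=load('w1'); c=s['color'].astype(int)
d=(c.sum(2)<150); 
for v in range(140,214,6):
    u=np.flatnonzero(d[v,235:280])+235
    if len(u): print(v,u.min(),u.max(),px(s,(u.min()+u.max())/2,v,.026).round(4))
R,G,B=c[...,0],c[...,1],c[...,2]
m=((B>R+30)&(G>R+20)).astype(np.uint8); m[:60]=0; m[215:]=0; m[:,160:]=0
m=cv2.morphologyEx(m,cv2.MORPH_CLOSE,np.ones((25,25)))
h=cv2.convexHull(np.argwhere(m)[:,::-1].astype(np.int32)); p=cv2.approxPolyDP(h,8,True)[:,0]
P=np.array([px(s,*q,0)[:2] for q in p]); print(p.tolist(),P.round(3),P.mean(0))
for u,v in [(191,221),(328,221)]: print(px(s,u,v,.044))
E
```

```text
[[137, 94], [132, 199], [29, 184], [24, 76]] [[ 0.485  0.062]
 [ 0.632  0.052]
 [ 0.622 -0.095]
 [ 0.474 -0.085]] [ 0.55342516 -0.01657945]
[0.64231518 0.14806258 0.044     ]
[0.62816079 0.32819365 0.044     ]
```

```bash
python3 - <<'E'
from h import *
s=load('w1'); c=s['color'].astype(int)
print(c[180,238:276].sum(1))
d=(c[...,0]<95)
for v in range(140,214,6):
    u=np.flatnonzero(d[v,240:272])+240
    if len(u): print(v,u.min(),u.max(),px(s,(u.min()+u.max())/2,v,.026).round(4))
E
```

```text
[320 319 320 318 321 319 321 321 317 270 197 191 207 209 214 217 213 213
 212 215 215 215 216 216 218 223 265 380 468 475 469 468 469 469 471 468
 468 468]
146 249 249 [0.54   0.2169 0.026 ]
164 248 248 [0.5636 0.2173 0.026 ]
170 248 249 [0.5716 0.2185 0.026 ]
176 248 249 [0.5797 0.2191 0.026 ]
182 248 249 [0.5879 0.2197 0.026 ]
188 248 249 [0.5961 0.2203 0.026 ]
194 248 250 [0.6045 0.2216 0.026 ]
200 248 250 [0.6129 0.2223 0.026 ]
206 248 263 [0.6207 0.2318 0.026 ]
```

Request:
carry_out(
  motion=[
    [[0, 0, 0], [0.4, 0.6, 1], 5.5],
    [[0, 0, 0], [0, 0, 2.5], 5.5],
    [[0, 0, 0], [0, 0, 2.5], 5.5],
    [[0, 0, 0], [0, 0, 2.5], 5.5],
    [[0, 0, 0], [0, 0, 2.5], 5.5],
    [[0, 0, 0], [0, 0, 2.5], 5.5],
    [[0, 0, 0], [0, 0, 2.3], 5.5],
    [[0, 0, 0], [0, 0, 2], 5.5],
    [[0, 0, 0], [0, 0, 1.5], 5.5],
    [[0, 0, 0], [0, 0, 0.5], 5.5],
    [[0, 0, 0], [0, 0, 0], 5.5],
    [[0, 0, 0], [0, 0, 0], 5.5],
  ],
)

```text
t: 3.35
tool_pos: [0.5694, 0.2343, 0.0082]
ee_rot: [3.141, 0.001, -3.061]
wrist_force: [-0.5, 0.2, 0.1]
gripper_width: 0.0549
grasp_force: 0.0
```

```bash
python3 - <<'E'
from h import *
s=snap('wrist','w2'); q=r.sense(); print(q['t'],q['tool_pos'],q['ee_rot'],q['wrist_force'])
E
```

```text
3.4 [0.56958362 0.23426018 0.00838314] [ 3.14117211e+00  1.21480785e-03 -3.06158276e+00] [-0.06598027 -0.68875111 -0.48075279]
```

View pics/w2.png

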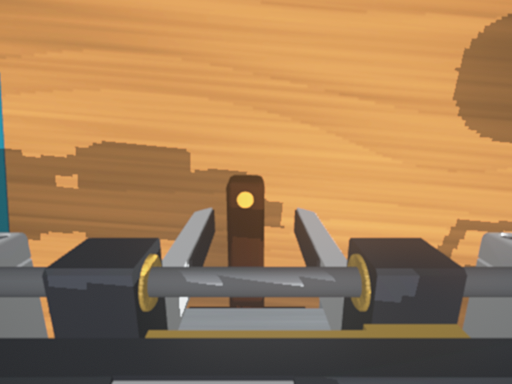

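The handle (cols 228–264) lies between the fingers (tips at 213 and 296), about 6 mm to the −y side. I correct that, then grip.

Request:
carry_out(
  motion=[
    [[0, 0, 0], [0, -0.6, 0.2], 5.5],
    [[0, 0, 0], [0, 0, 0], 5.5],
    [[0, 0, 0], [0, 0, 0], 3],
    [[0, 0, 0], [0, 0, 0], 2],
    [[0, 0, 0], [0, 0, 0], 1],
    [[0, 0, 0], [0, 0, 0], 1],
    [[0, 0, 0], [0, 0, 0], 1],
  ],
  squeeze=30,
)

```text
t: 4.1
tool_pos: [0.5695, 0.2281, 0.0055]
ee_rot: [-3.142, 0.0, -3.061]
wrist_force: [-0.8, 1.0, 0.4]
gripper_width: 0.0237
grasp_force: 30.0
```

Request:
carry_out(
  motion=[
    [[0, 0, 0], [0.4, 0, 0], 1],
    [[0, 0, 0], [0.6, 0, 0], 1],
    [[0, 0, 0], [0.8, 0, 0], 1],
    [[0, 0, 0], [0.8, 0, 0], 1],
    [[0, 0, 0], [0.8, 0, 0], 1],
    [[0, 0, 0], [0.8, 0, 0], 1],
    [[0, 0, 0], [0.8, 0, 0], 1],
  ],
)

```text
t: 4.8
tool_pos: [0.5197, 0.2239, 0.0057]
ee_rot: [3.141, 0.001, -3.062]
wrist_force: [6.0, -0.7, -1.6]
gripper_width: 0.0238
grasp_force: 30.0
```

Request:
carry_out(
  motion=[
    [[0, 0, 0], [0.8, 0, 0], 1],
    [[0, 0, 0], [0.8, 0, 0], 1],
    [[0, 0, 0], [0.8, 0, 0], 1],
    [[0, 0, 0], [0.6, 0, 0], 1],
    [[0, 0, 0], [0.5, 0, 0], 1],
    [[0, 0, 0], [0.5, 0, 0], 1],
    [[0, 0, 0], [0.5, 0, 0], 1],
    [[0, 0, 0], [0.5, 0, 0], 1],
    [[0, 0, 0], [0.6, 0, 0], 1],
    [[0, 0, 0], [0.8, 0, 0], 1],
    [[0, 0, 0], [0.8, 0, 0], 1],
    [[0, 0, 0], [0.8, 0, 0], 1],
    [[0, 0, 0], [0, 0, 0], 1],
    [[0, 0, 0], [0, 0, 0], 1],
  ],
)

```text
t: 6.2
tool_pos: [0.4398, 0.2176, 0.0055]
ee_rot: [-3.141, -0.0, -3.061]
wrist_force: [0.3, 0.2, -0.7]
gripper_width: 0.0239
grasp_force: 30.0
```

```bash
python3 - <<'E'
from h import *
s=snap('side','side2'); t=snap('top','top2')
a=cv2.resize(s['color'][90:260,200:380],(400,378)); b=cv2.resize(t['color'][80:260,130:320],(400,378))
cv2.imwrite('pics/c2.png',np.hstack([a,b])[:,:,::-1])
E
```

```text
(no output)
```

View pics/c2.png

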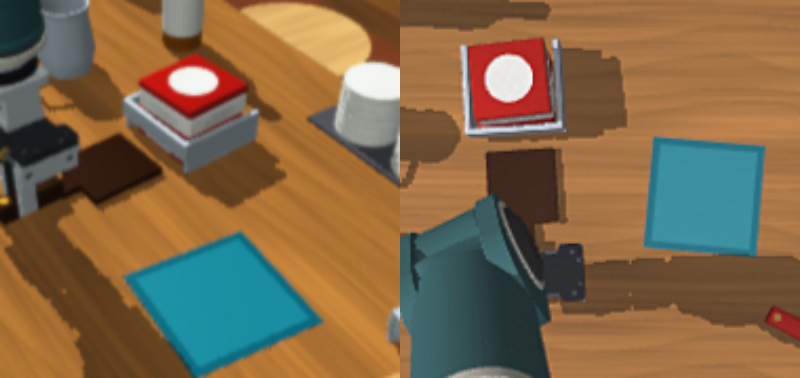

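The tins still stand in the rack. In the right-hand crop the blade is clear of it, centred at about (522,186), and the mat is free. I work out the transfer.

```bash
python3 - <<'E'
from h import *
s=load('top2'); c=s['color'].astype(int)
d=(c.sum(2)<150)&(c[...,0]>=c[...,2]); d[:150]=0; d[184:]=0; d[:,:168]=0; d[:,205:]=0
for v in (156,162,168,174,180):
    u=np.flatnonzero(d[v]); print(v,u.min(),u.max(),px(s,(u.min()+u.max())/2,v,.01).round(4))
print('top edge',np.argwhere(d)[:,0].min(),np.argwhere(d)[:,0].max())
print('red tip',px(s,305,230,.02),px(s,311,226,.02)); 
for f in('side','side2','top1'): pass
q=r.sense(); print(q['t'],q['tool_pos'])
Y=q['ee_rot'][2]; D=np.array([-.0075,-.243]); print('tool shift cm',100*D@[np.cos(Y),np.sin(Y)],100*D@[np.sin(Y),-np.cos(Y)])
E
```

```text
156 171 203 [0.5993 0.2304 0.01  ]
162 172 203 [0.5824 0.2285 0.01  ]
168 172 203 [0.5655 0.2281 0.01  ]
174 178 204 [0.5488 0.2178 0.01  ]
180 182 204 [0.532  0.2117 0.01  ]
top edge 151 183
red tip [ 0.39861498 -0.09909032  0.02      ] [ 0.40972123 -0.1153108   0.02      ]
6.3 [0.44012971 0.21756769 0.00544609]
tool shift cm 2.688538653614326 -24.162455585226052
```

Request:
carry_out(
  motion=[
    [[0, 0, 0], [0, 0, -0.4], 1],
    [[0, 0, 0], [0, 0, -0.4], 1],
    [[0, 0, 0], [0.1, -0.7, 0], 1],
    [[0, 0, 0], [0.2, -1.5, 0], 1],
    [[0, 0, 0], [0.2, -1.5, 0], 1],
    [[0, 0, 0], [0.2, -1.5, 0], 1],
    [[0, 0, 0], [0.2, -1.5, 0], 1],
    [[0, 0, 0], [0.2, -1.5, 0], 1],
    [[0, 0, 0], [0.2, -1.5, 0], 1],
    [[0, 0, 0], [0.2, -1.5, 0], 1],
    [[0, 0, 0], [0.2, -1.5, 0], 1],
    [[0, 0, 0], [0.2, -1.5, 0], 1],
    [[0, 0, 0], [0.2, -1.5, 0], 1],
    [[0, 0, 0], [0.2, -1.5, 0], 1],
    [[0, 0, 0], [0.2, -1.5, 0], 1],
    [[0, 0, 0], [0.1, -1.5, 0], 1],
    [[0, 0, 0], [0, -1.5, 0], 1],
    [[0, 0, 0], [0, -1.5, 0], 1],
    [[0, 0, 0], [0, -1, 0], 1],
    [[0, 0, 0], [0, 0, 0], 1],
  ],
)

```text
t: 8.3
tool_pos: [0.4332, -0.0273, 0.0135]
ee_rot: [-3.141, 0.0, -3.064]
wrist_force: [0.4, 0.1, -1.3]
gripper_width: 0.0237
grasp_force: 30.0
```

```bash
python3 - <<'E'
from h import *
s=snap('wrist','w3'); q=r.sense(); print(q['t'],q['tool_pos'],q['ee_rot'],q['wrist_force'])
Y=q['ee_rot'][2]; print('blade est',q['tool_pos'][:2]-.1225*np.array([np.cos(Y),np.sin(Y)]))
t=snap('top','top3'); cv2.imwrite('pics/c3.png',cv2.resize(t['color'][80:260,130:330,::-1],(600,540)))
E
```

```text
8.35 [ 0.43321804 -0.02630704  0.01348037] [-3.14151273e+00 -5.80339646e-05 -3.06294008e+00] [ 0.10339288  0.63911179 -1.01539442]
blade est [ 0.55533933 -0.01668203]
```

View pics/c3.png

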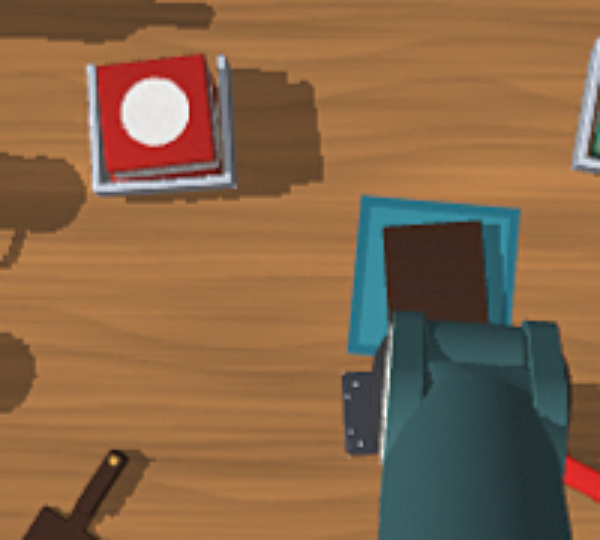

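The blade (cols 386–488) is centred on the mat (cols 350–520). I lower, release and retreat.

Request:
carry_out(
  motion=[
    [[0, 0, 0], [0, 0, 0.3], 1],
    [[0, 0, 0], [0, 0, 0.3], 1],
    [[0, 0, 0], [0, 0, 0.1], 1],
    [[0, 0, 0], [0, 0, 0], 1],
    [[0, 0, 0], [0, 0, 0], 3],
    [[0, 0, 0], [0, 0, 0], 5],
    [[0, 0, 0], [0, 0, 0], 5],
    [[0, 0, 0], [0, 0, 0], 5],
    [[0, 0, 0], [0, 0, -1], 5],
    [[0, 0, 0], [0, 0, -2], 5],
    [[0, 0, 0], [0, 0, -2.5], 5],
    [[0, 0, 0], [0, 0, -2.5], 5],
    [[0, 0, 0], [0, 0, -2.5], 5],
    [[0, 0, 0], [0, 0, -2.5], 5],
    [[0, 0, 0], [2, 0, -2], 5],
    [[0, 0, 0], [2, 0, -2], 5],
    [[0, 0, 0], [0, 0, 0], 5],
    [[0, 0, 0], [0, 0, 0], 5],
  ],
)

```text
t: 10.2
tool_pos: [0.3939, -0.0289, 0.1772]
ee_rot: [3.142, 0.002, -3.062]
wrist_force: [0.6, 0.7, -1.1]
gripper_width: 0.0499
grasp_force: 0.0
```

```bash
python3 - <<'E'
from h import *
t=snap('top','top4'); s=snap('wrist','w4'); z=snap('side','side4'); q=r.sense(); print(q['t'],q['tool_pos'],q['wrist_force'])
a=cv2.resize(z['color'][90:280,200:390],(400,400)); b=cv2.resize(s['color'],(400,300)); b=np.vstack([b,np.zeros((100,400,3),np.uint8)])
cv2.imwrite('pics/c4.png',np.hstack([a,b])[:,:,::-1])
E
```

```text
10.35 [ 0.39365249 -0.02888076  0.17601553] [-0.50783567  0.23577094 -0.33593028]
```

View pics/c4.png

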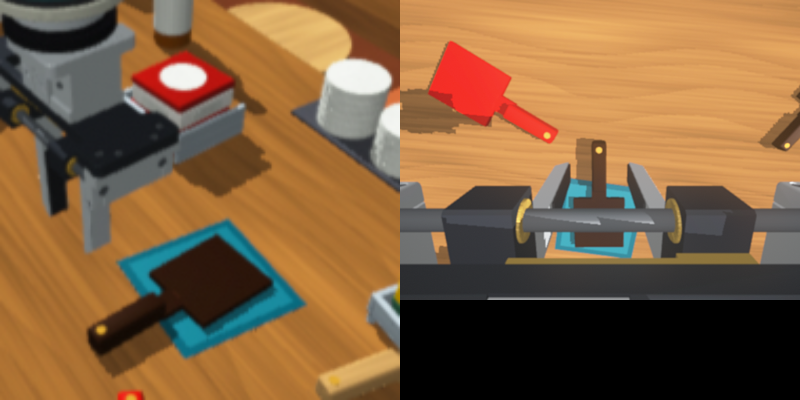

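The board lies flat and centred on the mat, the gripper is clear of it, and the tins stand in the rack.

```bash
python3 -c "
from bench import r
print(r.close_job())"
```

```text
the job is handed in; nothing more can be done
None
```

I drew the walnut board out from under the tins, laid it flat with its blade centred on the mat (measured within a few mm) and released it; the last pictures show both tins still stacked in their rack, and I handed the job in at about 10 s, though no verdict came back.

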